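# Check two handlebar levers against their stops

## Robot

A 7-joint arm with a two-finger parallel gripper is mounted at the origin on the work surface; the furniture and walls round the work are solid. World frame = base frame: x ahead of the robot, y to its left, z up, the work surface at z = 0. Lengths are in m, angles in rad, forces in N, time in s.
With the tool pointing down it reaches from about 0.4 to 0.85 m from the base axis. Payload 4.4 kg.
Tool frame: the origin (TCP) lies midway between the tips of the shut fingers; the grasp point (between the pads) lies 19 mm behind it (arm.grip_point_offset is the distance from the TCP to the grasp point, in m); z points along the fingers, y is the line along which they close (so a half turn about z gives the same grasp; the last joint's range is limited). The gripper opens to 94 mm and grips with 3 to 60 N. Pads are 16 mm wide; open, the fingers measure 119 mm over their backs; the gripper's body (75 mm by 177 mm) begins 78 mm behind the grasp point.
Start: joints at [1.142, 0.628, 0.038, 1.517, -0.027, 0.996, -0.02], TCP at [0.231, -0.608, 0.205] pointing down, gripper open.
Joint ranges: [-3.06, 3.06], [-0.37, 2.12], [-1.25, 1.32], [0.18, 2.47], [-1.1, 4.24], [0.23, 1.98], [-2.94, 2.94]. Speed limits (rad/s): [2.57, 2.57, 3.14, 3.14, 3.14, 3.14, 3.14].

## Interface

Orientations are given as [roll, pitch, yaw] about the fixed x, y, z axes, in that order (R = Rz(yaw) Ry(pitch) Rx(roll)).
In Python, from plant import arm, optics gives the robot as it stands.
- The arm moves only by the tool servo_tool, never from a script. Its argument "rows" is one flat list of numbers, 5 for each row, row after row: the shift along the tool's x, y, z in mm, then the turn about the tool's z in rad, then the finger opening in mm, from 0 to 94. In form: [x, y, z, twist, jaw, x, y, z, twist, jaw, ...]. A call has exactly 10 rows; each row is the pose to reach, as a shift and turn from the pose commanded when the call began, along the tool's axes at that moment; what a row does not reach only later rows make up. A row lasts 1/12 s, in which the tool goes at most 41.7 mm and 7.16 degrees, less where a joint would pass 70% of its speed; a pose out of reach is approached as far as the arm can. A call with a gripper value outside its range is refused whole. The fingers move at their own pace and stop on an object; "force" is the grip in N (left out, the last holds). Time passes only in rows, so rows that repeat a pose let the fingers close, or fill a call up. It gives the time, the measured TCP pose, the force, the opening and the grip force at its end, in the units of the state.
- arm.sense(): the state, without advancing time (a new reading comes with each control period).
- optics.grab_frame(name): name is "scene" or "top" or "wrist"; returns (picture, depth): 384x512x3 uint8, blue, green, red; 384x512 float32, m along the optical axis (not along the pixel's ray), 0 where there is no reading.
- optics.camera_params(name): a dict with "vfov" (degrees; the focal length in pixels is half the picture's height over the tangent of half this angle, whatever the lens; pixels are square), "cx", "cy" (the principal point, pixels), "rvec" (rotation vector, rad) and "tvec" (3), from world to camera coordinates, as OpenCV has them. Camera axes: x right, y down, z forward; pixel columns grow to the right and rows downward; lengths in m; the calibration is good to about 2 mm. A picture is of the moment at which its call begins: read the wrist's pose just before it. camera_params takes no time and is no camera call; for the wrist camera it gives the pose at the moment of the call.
- arm.close_job(): hands the job in; it is judged then, once.
Trained networks look in the newest picture that a camera, given by its name, has taken for a name from the list of things; names that differ only in an ending like _2 or _b are one class to them, and where a whole thing is asked for, a point or a joint stands for the part that bears it (a point fixed in the world has none). Each returns a list of dicts, best first, with "p" (0 to 1); they miss things now and then, are a little off and sometimes report something else, mostly with a low value. They report only what shows in the picture. A call takes as long as a camera call.
- optics.find_in(camera, name): "rect" ([left, top, right, bottom] in pixels, round what is visible of it).
- optics.landmark_of(camera, name): "uv" ([column, row] in pixels: a listed point, or the origin of a listed thing).
The state is a dict: "time": time; "joint_pos": joint angles; "joint_velocities": joint speeds; "joint_torque": joint torques, N m; "position": TCP position; "orientation": TCP orientation; "ft_force": force on the tool from outside, world axes, zero at the start; "wrist_torque": the same for the moment, N m; "grip_width": finger opening in m; "gripper_force": force on a finger pad.
Only numpy, scipy, OpenCV 4.12 (cv2) and the standard library are available. Lean on these libraries where they do the work, as an engineer would, in place of code of your own. Each camera call takes 0.05 s, during which the arm holds its last target. There are 200 camera calls.

## Task

Check the two hand levers on the bench stands: with the outside of the fingers, first press the short clutch lever in towards its handgrip until it comes up against its stop, keep it there for about a second, and let it come all the way out again. Then press the long brake lever in to its stop the same way, and finish while still holding it there with the fingers so its gap to the handgrip can be seen. Push the levers only from their outer side without gripping them or forcing the stops, keep off the handgrips, and leave everything else where it is.

Things in the scene. Friction and masses are not known exactly. Their poses are not given: they have to be found in the camera images.
- clutch_stand: Clutch stand, with the short lever: fixed steel stand with one level handlebar end. Origin on the bench under the bar axis, z up. Bar axis 125 mm up, along the stand's y from -50 to +108 mm; post, clamp block (top 147 mm up) and 80 x 64 mm base plate at y = 58 to 122 mm. The lever lies on the -x side (towards the robot) and is pressed towards +x. Place and yaw vary; the two stands may swap places
- brake_stand: Brake stand, with the long lever: fixed steel stand with one level handlebar end. Origin on the bench under the bar axis, z up. Bar axis 125 mm up, along the stand's y from -50 to +108 mm; post, clamp block (top 147 mm up) and 80 x 64 mm base plate at y = 58 to 122 mm. The lever lies on the -x side (towards the robot) and is pressed towards +x. Place and yaw vary; the two stands may swap places
- clutch_grip: Clutch stand: the black ribbed rubber handgrip on that bar, 32 mm across, along y from -53 to +56 mm, 125 mm up (origin and axes as the stand's). Not to be touched
- brake_grip: Brake stand: the black ribbed rubber handgrip on that bar, 32 mm across, along y from -53 to +56 mm, 125 mm up (origin and axes as the stand's). Not to be touched
- clutch_press (a point): The place to press on the bare metal blade of the short clutch lever (85 mm from pivot to ball end): mid-blade, 125 mm above the bench, 55 mm from the pivot, 30 mm from the ball's outer end, 66 mm from the bar axis when out. Blade 10 mm thick (x), 16 mm high (z), along y; ball at -y, pivot at +y. Its x points to the handgrip: push its -x face along +x. Turns with the lever.
- brake_press (a point): The place to press on the bare metal blade of the long brake lever (140 mm from pivot to ball end): mid-blade, 125 mm above the bench, 95 mm from the pivot, 45 mm from the ball's outer end, 66 mm from the bar axis when out. Blade 10 mm thick (x), 16 mm high (z), along y; ball at -y, pivot at +y. Its x points to the handgrip: push its -x face along +x. Turns with the lever.
- clutch_lever: The short clutch lever: bare metal, 85 mm from pivot to ball end. Origin on its vertical pivot, 125 mm above the bench; runs along its -y to the ball
- brake_lever: The long brake lever: bare metal, 140 mm from pivot to ball end. Origin on its vertical pivot, 125 mm above the bench; runs along its -y to the ball
- clutch_swing (a joint): Angle of the short clutch lever about its vertical pivot: 0 fully out, 0.3 rad against its stop, where the ball end still stands about 16 mm clear of the handgrip. A spring returns it: pushing at the place to press takes about 1.5 N to start and 4 N to reach the stop
- brake_swing (a joint): Angle of the long brake lever about its vertical pivot: 0 fully out, 0.2 rad against its stop, where the ball end still stands about 13 mm clear of the handgrip. A spring returns it: pushing at the place to press takes about 1.7 N to start and 4.4 N to reach the stop
- tip_box: bystander: small box 46 x 76 x 27 mm with a latch, on the bench near the brake stand, lower than the lever
- pipe_piece: bystander: short upright piece of pipe, 48 mm across, 52 mm high, under the bar of the clutch stand
- bolt: bystander: hexagon bolt 80 mm long, 27 mm high at most, lying near the clutch stand
- flat_offcut: bystander: drilled flat bar 40 x 110 x 8 mm, lying in mid bench
- soapstone: bystander: soapstone stick in its holder, 18 x 147 x 10 mm, lying flat in mid bench

How it is judged:
By the outcome, as a careful person would: the job done as asked, in the order asked, and still so for the second after the job is handed in, while the arm keeps its last pose, push and grip.
It also fails if it takes over 58 s, if anything falls off the work surface, if the arm or the gripper's body presses on something with over 40 N, if the wrist force passes 120 N, or if a joint passes its speed limit or range.

## Working session

There is one attempt and no reset: what is moved stays moved. The work goes in short steps, Python scripts to look and compute and a tool call to move; the robot and the scene stay as the last step left them, time stands still between calls to the robot, and variables do not carry over. Pictures are saved under pics/ and viewed, at most 10 in all, crops included, and the job is handed in when it is done.

Besides the shell and the picture viewer there is one more tool, called as name(argument=value, ...) on one line, values as JSON. servo_tool: Moves the arm, as the interface text tells. Its arguments: {"type":"object","properties":{"rows":{"type":"array"},"force":{"type":"number"}},"required":["rows"]}

```bash
mkdir -p pics
cat > h.py <<'E'
import numpy as np, cv2
from plant import arm, optics
def cam(n):
    p=optics.camera_params(n); f=192/np.tan(np.radians(p['vfov'])/2)
    R=cv2.Rodrigues(np.array(p['rvec'],float))[0]; return f,p['cx'],p['cy'],R,np.array(p['tvec'],float).ravel()
def ray_z(n,uv,z):
    f,cx,cy,R,t=cam(n); d=R.T@np.array([(uv[0]-cx)/f,(uv[1]-cy)/f,1]); c=-R.T@t
    return c+d*(z-c[2])/d[2]
def cloud(n,dep):
    f,cx,cy,R,t=cam(n); v,u=np.mgrid[:384,:512]
    P=np.stack([(u-cx)/f*dep,(v-cy)/f*dep,dep],-1); W=(P-t)@R; W[dep<=0]=np.nan; return W
E
python3 - <<'E'
from h import *
for n in ["top","scene"]:
    im,d=optics.grab_frame(n); cv2.imwrite(f"pics/{n}0.png",im); np.save(f"{n}0.npy",d)
    print(n,cam(n)[:3],optics.camera_params(n))
    for k in ["clutch_stand","brake_stand","clutch_press","brake_press","clutch_lever","brake_lever"]:
        r=optics.landmark_of(n,k)[:2]
        z=0 if 'stand' in k else .125
        print(k,[(np.round(x['uv']),round(x['p'],2),np.round(ray_z(n,x['uv'],z),3)) for x in r])
s=arm.sense(); print(s['position'],s['orientation'],s['time'],s['grip_width'])
E
```

```text
top (np.float64(484.54483998825896), 257.46288714647125, 181.56703766207121) {'vfov': 43.23171127422547, 'cx': 257.46288714647125, 'cy': 181.56703766207121, 'rvec': array([ 2.17213369, -2.12116425,  0.13659326]), 'tvec': array([0.01641467, 0.45575307, 1.33742799])}
clutch_stand []
brake_stand [(array([372., 194.]), 0.65, array([ 0.433, -0.303,  0.   ])), (array([376., 180.]), 0.63, array([ 0.471, -0.316,  0.   ]))]
clutch_press [(array([160., 194.]), 0.71, array([0.405, 0.282, 0.125]))]
brake_press []
clutch_lever [(array([136., 186.]), 0.52, array([0.424, 0.347, 0.125]))]
brake_lever [(array([359., 188.]), 0.51, array([ 0.431, -0.241,  0.125]))]
scene (np.float64(367.0317390055608), 251.44669489004934, 189.76132370203132) {'vfov': 55.229528548808844, 'cx': 251.44669489004934, 'cy': 189.76132370203132, 'rvec': array([ 1.25427562, -2.38349187,  0.84440579]), 'tvec': array([0.25351249, 0.36680598, 0.88464916])}
clutch_stand [(array([167., 255.]), 0.89, array([ 0.475,  0.271, -0.   ]))]
brake_stand [(array([327., 167.]), 0.87, array([ 0.471, -0.324,  0.   ])), (array([171., 277.]), 0.15, array([0.407, 0.293, 0.   ]))]
clutch_press [(array([162., 254.]), 0.68, array([0.406, 0.293, 0.125]))]
brake_press [(array([351., 151.]), 0.46, array([ 0.403, -0.336,  0.125]))]
clutch_lever [(array([141., 260.]), 0.55, array([0.422, 0.342, 0.125]))]
brake_lever [(array([323., 160.]), 0.69, array([ 0.425, -0.243,  0.125]))]
[ 0.23071726 -0.60769453  0.2054689 ] [ 3.14155825e+00 -2.07059810e-05  3.62828979e-01] 0.7 0.0939522974167974
```

View pics/top0.png

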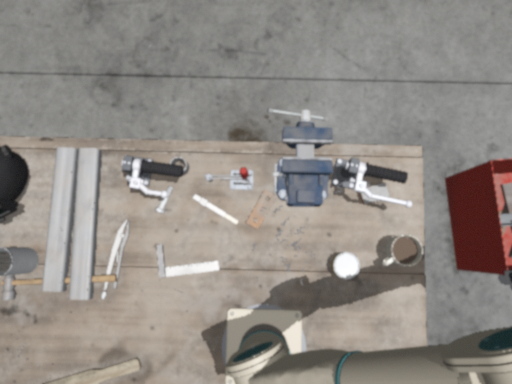

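View pics/scene0.png

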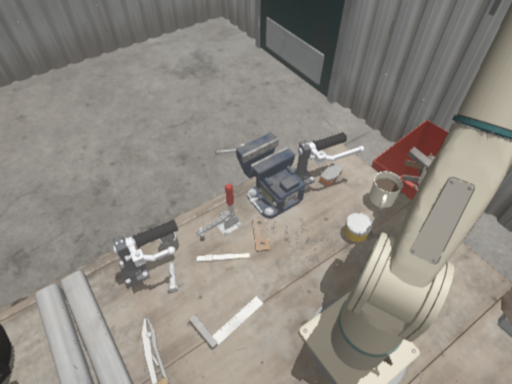

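Top view: the clutch stand is on the left (lever about 160,194) with the bolt near its ball. The brake stand is on the right (lever 359,188 to ball 409,204), and the vise stands between them at about 300,175. Next I'll fit the bar axes and levers from depth.

Run:
```python
from h import *
im=cv2.imread("pics/top0.png"); W=cloud("top",np.load("top0.npy"))
def box(n,u0,u1,v0,v1,ylo=None):
    P=W[v0:v1,u0:u1].reshape(-1,3); C=im[v0:v1,u0:u1].reshape(-1,3).astype(int)
    dark=(C.max(1)<60)&(P[:,2]>.1)&(P[:,2]<.16); G=P[dark]
    b=C.min(1)>110; 
    lev=P[(P[:,2]>.112)&(P[:,2]<.142)&~(C.max(1)<80)]
    l=cv2.fitLine(G[:,:2].astype(np.float32),cv2.DIST_HUBER,0,.01,.01).ravel()
    d=l[:2]*np.sign(l[1]); 
    print(n,len(G),'axis dir',d,'yaw(stand)',np.arctan2(-d[0],d[1]),'through',l[2:], 'y range',np.sort((G[:,:2]@d))[[3,-4]], 'z max',G[:,2].max())
    nx=np.array([d[1],-d[0]]); 
    L=lev; s=(L[:,:2]-l[2:])@d; x=(L[:,:2]-l[2:])@nx
    for a in np.arange(s.min(),s.max(),.01):
        m=(s>=a)&(s<a+.01)&(x<-.03)
        if m.any(): print('  s',round(a+.005,3),'x',np.round([x[m].min(),x[m].max()],3),m.sum(), np.round(l[2:]+d*(a+.005)+nx*x[m].mean(),3))
box('clutch',115,195,150,220); box('brake',345,415,150,215)
print('max z vise',np.nanmax(W[110:215,270:335,2]))
```

```text
clutch 160 axis dir [0.05418514 0.9985309 ] yaw(stand) -0.05421169 through [0.4611977  0.27157247] y range [0.25107424 0.35635872] z max 0.14601623254197543
  s -0.011 x [-0.065 -0.049] 17 [0.404 0.263]
  s -0.001 x [-0.066 -0.047] 25 [0.403 0.273]
  s 0.009 x [-0.061 -0.051] 17 [0.406 0.283]
  s 0.019 x [-0.06  -0.051] 14 [0.407 0.293]
  s 0.029 x [-0.06 -0.05] 17 [0.408 0.303]
  s 0.039 x [-0.059 -0.045] 19 [0.41  0.313]
  s 0.049 x [-0.059 -0.038] 25 [0.416 0.323]
  s 0.059 x [-0.049 -0.031] 27 [0.424 0.332]
  s 0.069 x [-0.046 -0.032] 19 [0.423 0.342]
  s 0.079 x [-0.047 -0.031] 22 [0.426 0.352]
  s 0.089 x [-0.045 -0.034] 6 [0.426 0.362]
brake 152 axis dir [0.12951979 0.99157685] yaw(stand) -0.12988468 through [ 0.46591368 -0.27393433] y range [-0.28863737 -0.14578193] z max 0.14465395662031047
  s -0.103 x [-0.069 -0.05 ] 31 [ 0.393 -0.368]
  s -0.093 x [-0.067 -0.051] 20 [ 0.395 -0.358]
  s -0.083 x [-0.063 -0.054] 18 [ 0.397 -0.348]
  s -0.073 x [-0.063 -0.053] 16 [ 0.399 -0.338]
  s -0.063 x [-0.062 -0.052] 17 [ 0.401 -0.329]
  s -0.053 x [-0.061 -0.053] 17 [ 0.402 -0.319]
  s -0.043 x [-0.061 -0.051] 17 [ 0.404 -0.309]
  s -0.033 x [-0.06  -0.051] 17 [ 0.406 -0.299]
  s -0.023 x [-0.059 -0.05 ] 17 [ 0.409 -0.289]
  s -0.013 x [-0.059 -0.049] 18 [ 0.41  -0.279]
  s -0.003 x [-0.058 -0.045] 18 [ 0.413 -0.27 ]
  s 0.007 x [-0.056 -0.038] 24 [ 0.42  -0.261]
  s 0.017 x [-0.05  -0.031] 23 [ 0.427 -0.251]
  s 0.027 x [-0.046 -0.032] 21 [ 0.429 -0.241]
  s 0.037 x [-0.046 -0.031] 26 [ 0.433 -0.232]
  s 0.047 x [-0.042 -0.042] 1 [ 0.43  -0.221]
max z vise 0.1670947410297951
```

Run:
```python
import cv2,numpy as np
im=cv2.imread("pics/top0.png")
a=cv2.resize(im[140:230,110:200],(500,500),interpolation=2);b=cv2.resize(im[140:215,340:415],(300,300),interpolation=2)
b=cv2.resize(b,(500,500))[:,:300*0+500]
o=np.hstack([cv2.resize(a,(395,395)),cv2.resize(b,(395,395))]);cv2.imwrite("pics/crop.png",o)
```

```text
(no output)
```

View pics/crop.png

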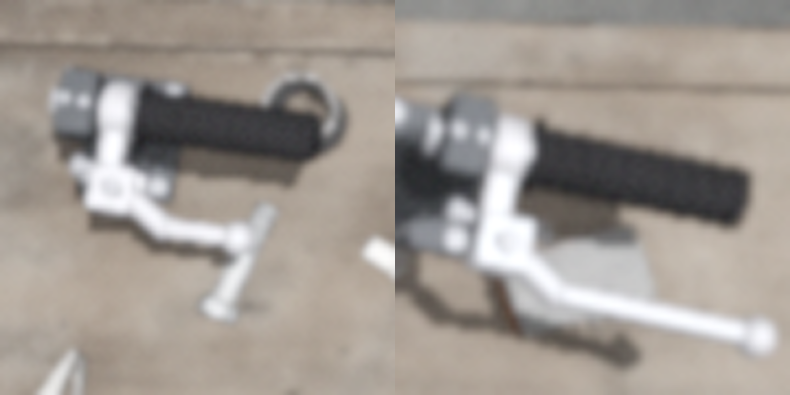

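servo_tool(rows=[15, -5, -15, -0.12, 60, 30, -10, -35, -0.24, 40, 45, -15, -55, -0.36, 20, 60, -20, -75, -0.48, 0, 75, -25, -95, -0.6, 0, 90, -30, -110, -0.72, 0, 105, -36, -110, -0.84, 0, 120, -42, -110, -0.96, 0, 135, -48, -110, -1.08, 0, 148, -51, -110, -1.2, 0], force=5)

```text
time: 1.53
position: [0.3518, -0.5063, 0.3159]
orientation: [3.141, 0.0, 1.57]
ft_force: [0.9, 0.8, 0.6]
grip_width: 0.0309
gripper_force: 0.0
```

servo_tool(rows=[20, 8, 0, 0, 0, 55, 20, 0, 0, 0, 92, 35, 0, 0, 0, 130, 50, 0, 0, 0, 168, 65, 0, 0, 0, 206, 75, 0, 0, 0, 244, 80, 0, 0, 0, 282, 85, 0, 0, 0, 320, 88, 0, 0, 0, 358, 90, 0, 0, 0])

```text
time: 2.37
position: [0.4439, -0.1484, 0.3157]
orientation: [3.141, 0.0, 1.563]
ft_force: [0.0, 0.3, -0.2]
grip_width: 0.0007
gripper_force: 0.0
```

servo_tool(rows=[38, 0, 0, 0, 0, 76, 0, 0, 0, 0, 114, 0, 0, 0, 0, 152, 0, 0, 0, 0, 190, -5, 0, 0, 0, 228, -15, 0, 0, 0, 266, -25, 0, 0, 0, 304, -40, 0, 0, 0, 342, -55, 0, 0, 0, 378, -70, 0, 0, 0])

```text
time: 3.2
position: [0.3759, 0.2302, 0.3158]
orientation: [3.141, -0.0, 1.563]
ft_force: [1.2, 0.6, -0.3]
grip_width: 0.0002
gripper_force: 0.0
```

servo_tool(rows=[15, -5, 5, 0, 0, 30, -10, 15, 0, 0, 45, -14, 30, 0, 0, 55, -16, 45, 0, 0, 55, -16, 60, 0, 0, 55, -16, 75, 0, 0, 55, -16, 76, 0, 0, 55, -16, 76, 0, 0, 55, -16, 76, 0, 0, 55, -16, 76, 0, 0])

```text
time: 4.03
position: [0.3619, 0.2838, 0.2404]
orientation: [3.14, -0.001, 1.562]
ft_force: [-0.2, 0.4, -0.1]
grip_width: 0.0005
gripper_force: 0.0
```

Run:
```python
from h import *
s=arm.sense(); print(s['position'],s['ft_force'])
for n in ["wrist","scene"]:
    im,d=optics.grab_frame(n); cv2.imwrite(f"pics/{n}1.png",im)
    for k in ["clutch_press","clutch_lever"]:
        print(n,k,[(np.round(x['uv']),round(x['p'],2),np.round(ray_z(n,x['uv'],.125),3)) for x in optics.landmark_of(n,k)[:2]])
    if n=="wrist":
        W=cloud(n,d); P=W.reshape(-1,3); P=P[(P[:,2]>.117)&(P[:,2]<.14)&(P[:,1]>.24)&(P[:,1]<.34)&(P[:,0]<.43)&(P[:,0]>.37)]
        for a in np.arange(.25,.34,.01):
            q=P[abs(P[:,1]-a)<.003]
            if len(q): print(round(a,3),np.round([q[:,0].min(),q[:,0].max(),q[:,2].max()],3),len(q))
```

```text
[0.36191213 0.28382933 0.24044043] [-0.1842124   0.39767646 -0.10236194]
wrist clutch_press [(array([306., 188.]), 0.97, array([0.409, 0.287, 0.125])), (array([335., 130.]), 0.48, array([0.434, 0.343, 0.125]))]
wrist clutch_lever [(array([336., 132.]), 0.61, array([0.436, 0.34 , 0.125]))]
0.26 [0.399 0.411 0.133] 14
0.27 [0.395 0.415 0.137] 119
0.28 [0.398 0.411 0.135] 78
0.29 [0.402 0.413 0.135] 74
0.3 [0.403 0.413 0.135] 73
0.31 [0.404 0.417 0.135] 84
0.32 [0.404 0.424 0.135] 120
0.33 [0.412 0.43  0.139] 112
0.34 [0.418 0.425 0.14 ] 9
scene clutch_press [(array([161., 253.]), 0.62, array([0.411, 0.295, 0.125]))]
scene clutch_lever [(array([143., 256.]), 0.8, array([0.427, 0.334, 0.125]))]
```

View pics/wrist1.png

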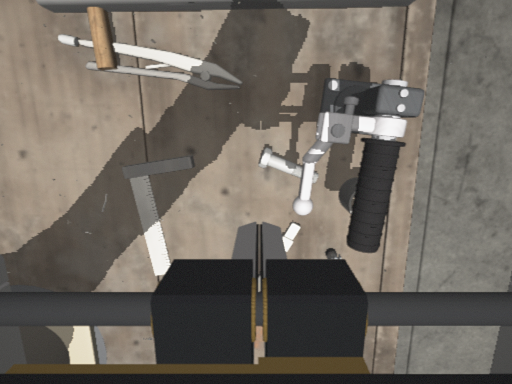

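Wrist view: the clutch blade runs from the pivot (337,130) to the ball (303,205). The bolt lies beside it on the bench at about 290,165. The fingers are clear on the outer side, so I'll descend.

servo_tool(rows=[3, 0, 20, 0, 0, 3, 0, 50, 0, 0, 3, 0, 80, 0, 0, 3, 0, 105, 0, 0, 3, 0, 125, 0, 0, 3, 0, 136, 0, 0, 3, 4, 136, 0, 0, 3, 8, 136, 0, 0, 3, 12, 136, 0, 0, 3, 15, 136, 0, 0])

```text
time: 5.17
position: [0.3778, 0.2869, 0.1045]
orientation: [3.14, -0.002, 1.562]
ft_force: [0.3, 0.5, -0.5]
grip_width: 0.0005
gripper_force: 0.0
```

servo_tool(rows=[0, 1, 0, 0, 0, 0, 2, 0, 0, 0, 0, 4, 0, 0, 0, 0, 5, 0, 0, 0, 0, 7, 0, 0, 0, 0, 9, 0, 0, 0, 0, 11, 0, 0, 0, 0, 13, 0, 0, 0, 0, 15, 0, 0, 0, 0, 15, 0, 0, 0])

```text
time: 6.0
position: [0.3915, 0.2863, 0.1034]
orientation: [-3.141, -0.0, 1.563]
ft_force: [-1.2, 0.8, 0.4]
grip_width: 0.0006
gripper_force: 0.6
```

servo_tool(rows=[0, 1, 0, 0, 0, 0, 2, 0, 0, 0, 0, 4, 0, 0, 0, 0, 5, 0, 0, 0, 0, 6, 0, 0, 0, 0, 8, 0, 0, 0, 0, 9, 0, 0, 0, 0, 10, 0, 0, 0, 0, 11, 0, 0, 0, 0, 11, 0, 0, 0])

```text
time: 6.83
position: [0.4016, 0.2844, 0.1032]
orientation: [-3.14, 0.003, 1.562]
ft_force: [-3.8, -3.0, 2.5]
grip_width: 0.0006
gripper_force: 2.5
```

servo_tool(rows=[0, 1, 0, 0, 0, 0, 1, 0, 0, 0, 0, 2, 0, 0, 0, 0, 2, 0, 0, 0, 0, 3, 0, 0, 0, 0, 3, 0, 0, 0, 0, 4, 0, 0, 0, 0, 4, 0, 0, 0, 0, 4, 0, 0, 0, 0, 4, 0, 0, 0])

```text
time: 7.67
position: [0.405, 0.2835, 0.1031]
orientation: [-3.139, 0.005, 1.562]
ft_force: [-4.3, -4.1, 4.0]
grip_width: 0.0005
gripper_force: 3.0
```

```bash
cat > lv.py <<'E'
from h import *
import sys
name,tag=sys.argv[1:3]
print(arm.sense()['position'],arm.sense()['ft_force'])
for n in ["wrist","scene"]:
    im,d=optics.grab_frame(n); cv2.imwrite(f"pics/{n}{tag}.png",im)
    for k in [name+"_press",name+"_lever"]:
        print(n,k,[(np.round(x['uv']),round(x['p'],2),np.round(ray_z(n,x['uv'],.125),3)) for x in optics.landmark_of(n,k)[:2]])
    W=cloud(n,d); np.save(f"W{n}{tag}.npy",W)
E
python3 lv.py clutch 2
```

```text
[0.40502374 0.28353982 0.10305527] [-4.30329872 -4.08927577  4.04777882]
wrist clutch_press [(array([297., 247.]), 0.83, array([0.427, 0.285, 0.125]))]
wrist clutch_lever [(array([312., 137.]), 0.77, array([0.433, 0.343, 0.125]))]
scene clutch_press [(array([162., 248.]), 0.66, array([0.422, 0.285, 0.125]))]
scene clutch_lever [(array([168., 258.]), 0.6, array([0.388, 0.286, 0.125])), (array([140., 257.]), 0.55, array([0.43 , 0.341, 0.125]))]
```

View pics/wrist2.png

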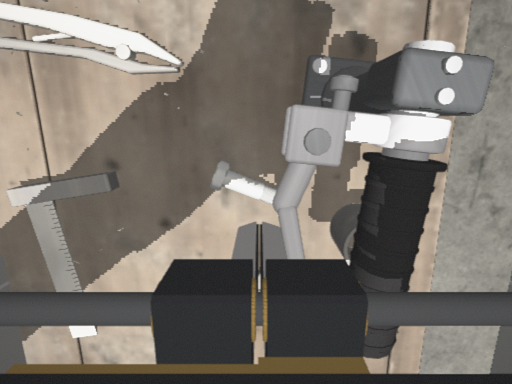

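Wrist view: the fingers bear on the outer side of the clutch blade, which has turned clearly in (blade 288,205 to 297,255). Now I'll find the stop by force.

servo_tool(rows=[0, 1, 0, 0, 0, 0, 1, 0, 0, 0, 0, 1, 0, 0, 0, 0, 2, 0, 0, 0, 0, 2, 0, 0, 0, 0, 2, 0, 0, 0, 0, 2, 0, 0, 0, 0, 2, 0, 0, 0, 0, 2, 0, 0, 0, 0, 2, 0, 0, 0])

```text
time: 8.8
position: [0.4056, 0.2834, 0.103]
orientation: [-3.137, 0.006, 1.563]
ft_force: [-8.6, -5.1, 6.5]
grip_width: 0.0004
gripper_force: 4.6
```

servo_tool(rows=[0, 0, 0, 0, 0, 0, 0, 0, 0, 0, 0, 0, 0, 0, 0, 0, 0, 0, 0, 0, 0, 0, 0, 0, 0, 0, 0, 0, 0, 0, 0, 0, 0, 0, 0, 0, -3, 0, 0, 0, 0, -6, 0, 0, 0, 0, -9, 0, 0, 0])

```text
time: 9.63
position: [0.3988, 0.2856, 0.1032]
orientation: [-3.141, 0.001, 1.563]
ft_force: [-3.2, 0.4, -3.2]
grip_width: 0.0005
gripper_force: 1.4
```

servo_tool(rows=[0, -3, 0, 0, 0, 0, -6, 0, 0, 0, 0, -9, 0, 0, 0, 0, -13, 0, 0, 0, 0, -18, 0, 0, 0, 0, -24, 0, 0, 0, 0, -32, 0, 0, 0, 0, -37, 0, 0, 0, 0, -37, 0, 0, 0, 0, -37, 0, 0, 0])

```text
time: 10.47
position: [0.3621, 0.2863, 0.1036]
orientation: [3.141, 0.0, 1.563]
ft_force: [-0.0, 0.1, -0.1]
grip_width: 0.0005
gripper_force: 0.0
```

```bash
python3 lv.py clutch 3
```

```text
[0.36207647 0.28634247 0.10357975] [-0.03456801  0.10692832 -0.08377609]
wrist clutch_press []
wrist clutch_lever [(array([399., 143.]), 0.91, array([0.435, 0.343, 0.125]))]
scene clutch_press [(array([164., 253.]), 0.58, array([0.407, 0.289, 0.125]))]
scene clutch_lever [(array([163., 253.]), 0.72, array([0.408, 0.291, 0.125])), (array([140., 258.]), 0.6, array([0.428, 0.341, 0.125]))]
```

The clutch lever is back out. Now I'll lift and cross to the brake.

servo_tool(rows=[0, 0, -25, 0, 0, 0, 0, -60, 0, 0, 0, 0, -98, 0, 0, -5, 5, -136, 0, 0, -20, 15, -174, 0, 0, -50, 27, -205, 0, 0, -85, 40, -212, 0, 0, -122, 55, -212, 0, 0, -158, 68, -212, 0, 0, -195, 80, -212, 0, 0])

```text
time: 11.6
position: [0.4414, 0.0889, 0.316]
orientation: [3.14, 0.0, 1.563]
ft_force: [0.5, 0.4, 0.1]
grip_width: 0.0002
gripper_force: 0.0
```

servo_tool(rows=[-37, 2, 0, 0, 0, -74, 4, 0, 0, 0, -111, 4, 0, 0, 0, -148, 4, 0, 0, 0, -185, 4, 0, 0, 0, -222, 0, 0, 0, 0, -259, -8, 0, 0, 0, -296, -18, 0, 0, 0, -333, -30, 0, 0, 0, -365, -45, 0, 0, 0])

```text
time: 12.43
position: [0.3921, -0.2764, 0.3154]
orientation: [3.141, 0.0, 1.562]
ft_force: [0.4, 0.4, -0.4]
grip_width: 0.0008
gripper_force: 0.0
```

servo_tool(rows=[-20, -12, 5, 0, 0, -40, -24, 15, 0, 0, -54, -34, 30, 0, 0, -56, -38, 50, 0, 0, -56, -38, 65, 0, 0, -56, -38, 75, 0, 0, -56, -38, 75, 0, 0, -56, -38, 75, 0, 0, -56, -38, 75, 0, 0, -56, -38, 75, 0, 0])

```text
time: 13.27
position: [0.355, -0.3298, 0.2413]
orientation: [3.14, 0.001, 1.563]
ft_force: [-0.2, 0.0, 0.4]
grip_width: 0.0004
gripper_force: 0.0
```

```bash
python3 lv.py brake 4
python3 - <<'E'
from h import *
P=np.load("Wwrist4.npy").reshape(-1,3)
P=P[(P[:,2]>.117)&(P[:,2]<.145)&(P[:,0]<.44)&(P[:,0]>.36)]
for a in np.arange(-.38,-.22,.01):
    q=P[abs(P[:,1]-a)<.003]
    if len(q): print(round(a,3),np.round([q[:,0].min(),q[:,0].max(),q[:,2].max()],3),len(q))
E
```

```text
[ 0.35501523 -0.32982202  0.24130811] [-0.18343514  0.03123818  0.43160402]
wrist brake_press [(array([308., 192.]), 0.9, array([ 0.404, -0.33 ,  0.125]))]
wrist brake_lever [(array([348.,  97.]), 0.7, array([ 0.438, -0.242,  0.125]))]
scene brake_press [(array([168., 256.]), 0.68, array([0.393, 0.283, 0.125])), (array([354., 151.]), 0.56, array([ 0.399, -0.344,  0.125]))]
scene brake_lever []
-0.37 [0.385 0.405 0.136] 97
-0.36 [0.387 0.403 0.135] 95
-0.35 [0.393 0.404 0.135] 73
-0.34 [0.395 0.405 0.135] 74
-0.33 [0.397 0.408 0.135] 77
-0.32 [0.399 0.409 0.135] 81
-0.31 [0.4   0.412 0.135] 77
-0.3 [0.403 0.413 0.135] 83
-0.29 [0.404 0.416 0.135] 88
-0.28 [0.406 0.417 0.135] 90
-0.27 [0.407 0.424 0.134] 115
-0.26 [0.412 0.435 0.134] 133
-0.25 [0.422 0.44  0.145] 159
-0.24 [0.424 0.44  0.145] 101
-0.23 [0.426 0.44  0.142] 94
```

View pics/wrist4.png

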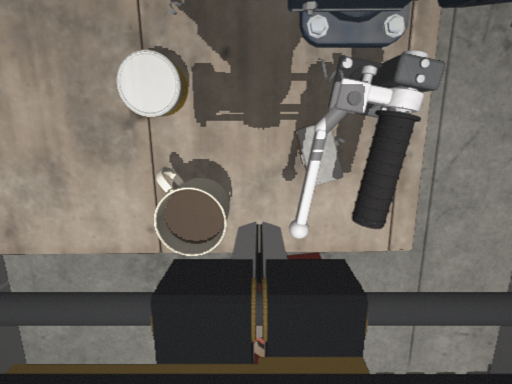

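Wrist view: the brake blade runs from the pivot (350,97) to the ball (299,230), with the press point near (308,192). The mug is at (192,220), clear of the fingers. Descending.

servo_tool(rows=[0, 8, 20, 0, 0, 0, 8, 50, 0, 0, 0, 8, 80, 0, 0, 0, 8, 105, 0, 0, 0, 8, 126, 0, 0, 0, 8, 138, 0, 0, 0, 11, 138, 0, 0, 0, 14, 138, 0, 0, 0, 17, 138, 0, 0, 0, 20, 138, 0, 0])

```text
time: 14.4
position: [0.3757, -0.3303, 0.1036]
orientation: [3.14, 0.001, 1.563]
ft_force: [0.2, 0.3, -0.2]
grip_width: 0.0005
gripper_force: 0.0
```

servo_tool(rows=[0, 1, 0, 0, 0, 0, 3, 0, 0, 0, 0, 5, 0, 0, 0, 0, 7, 0, 0, 0, 0, 9, 0, 0, 0, 0, 11, 0, 0, 0, 0, 13, 0, 0, 0, 0, 15, 0, 0, 0, 0, 17, 0, 0, 0, 0, 17, 0, 0, 0])

```text
time: 15.23
position: [0.3911, -0.33, 0.1023]
orientation: [-3.141, -0.0, 1.562]
ft_force: [-3.4, -1.4, -0.1]
grip_width: 0.0004
gripper_force: 1.6
```

servo_tool(rows=[0, 1, 0, 0, 0, 0, 2, 0, 0, 0, 0, 4, 0, 0, 0, 0, 5, 0, 0, 0, 0, 6, 0, 0, 0, 0, 8, 0, 0, 0, 0, 9, 0, 0, 0, 0, 10, 0, 0, 0, 0, 11, 0, 0, 0, 0, 11, 0, 0, 0])

```text
time: 16.07
position: [0.4015, -0.3307, 0.1024]
orientation: [-3.14, 0.001, 1.562]
ft_force: [-4.7, -3.6, 1.0]
grip_width: 0.0005
gripper_force: 2.9
```

servo_tool(rows=[0, 1, 0, 0, 0, 0, 1, 0, 0, 0, 0, 2, 0, 0, 0, 0, 2, 0, 0, 0, 0, 2, 0, 0, 0, 0, 3, 0, 0, 0, 0, 3, 0, 0, 0, 0, 3, 0, 0, 0, 0, 3, 0, 0, 0, 0, 3, 0, 0, 0])

```text
time: 16.9
position: [0.4027, -0.331, 0.1024]
orientation: [-3.137, 0.001, 1.561]
ft_force: [-8.4, -4.6, 3.3]
grip_width: 0.0009
gripper_force: 4.3
```

servo_tool(rows=[0, 1, 0, 0, 0, 0, 1, 0, 0, 0, 0, 1, 0, 0, 0, 0, 1, 0, 0, 0, 0, 1, 0, 0, 0, 0, 1, 0, 0, 0, 0, 1, 0, 0, 0, 0, 1, 0, 0, 0, 0, 1, 0, 0, 0, 0, 1, 0, 0, 0])

```text
time: 17.73
position: [0.4027, -0.331, 0.1024]
orientation: [-3.136, 0.0, 1.561]
ft_force: [-10.2, -3.9, 4.2]
grip_width: 0.0002
gripper_force: 5.1
```

```bash
python3 lv.py brake 5
python3 - <<'E'
from h import *
im,_=optics.grab_frame("top"); a=cv2.resize(im[140:230,110:200],(395,395),interpolation=2);b=cv2.resize(im[140:230,335:425],(395,395),interpolation=2)
cv2.imwrite("pics/top5.png",np.hstack([a,b]))
E
```

```text
[ 0.40269073 -0.33095331  0.10236106] [-10.21633625  -3.91215228   4.22973868]
wrist brake_press [(array([291., 264.]), 0.78, array([ 0.421, -0.34 ,  0.125]))]
wrist brake_lever [(array([331.,  79.]), 0.92, array([ 0.439, -0.244,  0.125]))]
scene brake_press [(array([350., 148.]), 0.44, array([ 0.415, -0.342,  0.125]))]
scene brake_lever [(array([323., 158.]), 0.55, array([ 0.429, -0.248,  0.125]))]
```

View pics/wrist5.png

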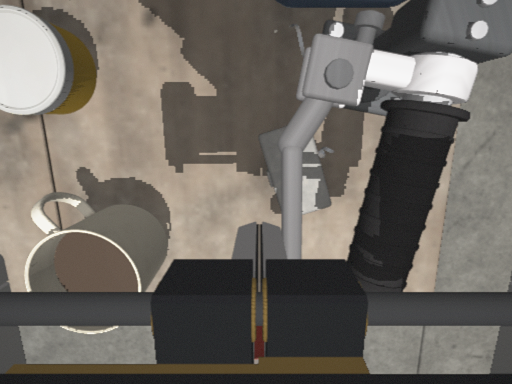

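View pics/top5.png

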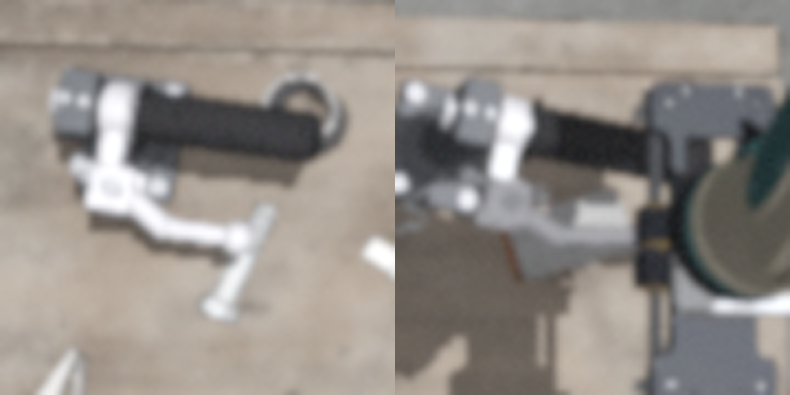

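The brake lever is on its stop: the force rose with no further movement. The clutch lever is fully out. I'll ease off slightly, keep holding, and hand in.

servo_tool(rows=[0, -1, 0, 0, 0, 0, -1, 0, 0, 0, 0, -1, 0, 0, 0, 0, -1, 0, 0, 0, 0, -1, 0, 0, 0, 0, -1, 0, 0, 0, 0, -1, 0, 0, 0, 0, -1, 0, 0, 0, 0, -1, 0, 0, 0, 0, -1, 0, 0, 0])

```text
time: 18.92
position: [0.4027, -0.3309, 0.1024]
orientation: [-3.137, 0.001, 1.562]
ft_force: [-8.5, -4.4, 2.9]
grip_width: 0.0006
gripper_force: 4.3
```

```bash
python3 -c "
from plant import arm
s=arm.sense();print(s['position'],s['ft_force']);print(arm.close_job())"
```

```text
[ 0.40266891 -0.33093441  0.10239292] [-8.49435695 -4.42232039  2.89622222]
the job is handed in; nothing more can be done
None
```

The job is handed in at about 19 s: the clutch lever was pressed to its stop, held for about a second and came all the way out again, and the brake lever is being held on its stop with about 8.5 N along the push.

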